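# Bring the top dish of parts to the inspection light

### The job

Lift only the top steel dish, with the heat sink lying in it, off the nested pile and set it upright inside the low blue ring on the stand's round light table; the table was left at an unknown height, so feel for it, lower the dish gently rather than drop or press it, and do not tip it. Then set the stand's red dimmer lever upright, to the green half-brightness mark. Leave the other dishes in their pile and the mouse, bit case and screwdriver where they are.

Things in the scene. Friction and masses are not known exactly. Their poses are not given: they have to be found in the camera images.
- dish_top: the dish to move, top of 3 equal nested steel dishes, 130 g. Origin: centre of its foot's underside, z up. Foot 60 mm across, 11 high; above it a straight wall, 3 mm thick, leaning outward 32 degrees from vertical, from 76 mm outside diameter at height 11 to 124 mm at the rim, height 50. Inner floor at height 15
- dish_mid: second dish of the pile, same shape and origin as dish_top; must stay. Each foot stands on the inner floor of the dish below, loose by a few mm, so the rims lie 15 mm apart in height: a finger outside the top wall that goes over 12 mm along the wall below the top rim meets the next rim
- dish_low: lowest dish of the pile, standing on the bench, same shape and origin as dish_top; must stay
- heatsink: small finned aluminium heat sink, 24 x 24 x 14 mm, 25 g, lying loose on the inner floor of the top dish. Origin: centre of its underside
- stand: inspection light stand, fixed to the bench. Origin: on the bench under the centre of its round light table. A black box 160 (x) x 150 (y) x 30 mm high, centred on the origin, carries the light table; on its -y side a grey box 130 x 85 x 30 mm high carries the dimmer lever
- table_foot (a point): on the stand's top face, 30 mm above the bench, on the upright axis of the round light table. The table, 132 mm across, slides up and down on this axis and is clamped; its pale top lies 11 to 56 mm above this point, at a height that is not reported. On it a blue ring, 76 mm inside, 84 outside, 4 high: the dish's foot goes inside. Axes: the stand's
- dimmer (a joint): angle of the dimmer lever, rad, 0 to 1.4: at 0 (off) it leans 0.7 rad from upright towards the stand's -x, at 1.4 (full) as far towards its +x; 0.7 is upright, at the green mark, half brightness. It swings about the stand's y axis and stays where it is left by friction (about 2 to 3 N at the top)
- dimmer_tip (a point): centre of the lever's top end, 75 mm from its hinge axis. Red grip 12 mm thick (swing direction), 22 mm wide (stand's y), from 41 to 75 mm from the axis; below it a steel bar 8 x 12 mm. A black scale disc, 42 mm radius, stands 18 mm from the lever's middle plane on the stand's -y side
- dimmer_hinge (a point): middle of the lever's hinge axis: 115 mm from the stand's origin on its -y side, 30 mm above the bench. Axes parallel to the stand's
- mouse: black computer mouse, 105 x 62 x 35 mm, bystander. Origin: centre of the underside
- bit_case: open black case of driver bits, 100 x 150 x 20 mm, bystander. Origin: centre of the underside
- driver: screwdriver with an orange handle, 140 mm long, lying along its x, bystander

How it is judged:
By the outcome, as a careful person would: the job done as asked, in the order asked, and still so for the second after the job is handed in, with the robot touching nothing.
It also fails if it takes over 61 s, if anything falls off the work surface, if the arm or the gripper's body presses on something with over 40 N, if the wrist force passes 120 N, or if a joint passes its speed limit or range.

### The arm

A 6-joint arm with a two-finger parallel gripper is mounted at the origin on the work surface. World frame = base frame: x ahead of the robot, y to its left, z up, the work surface at z = 0. Lengths are in m, angles in degrees, forces in N, time in s.
With the tool pointing down it reaches from about 0.35 to 0.925 m from the base axis. Payload 6.4 kg.
Tool frame: the origin (TCP) lies at the centre of the arm's flange, where the gripper is bolted on; the fingertips stand 199 mm ahead of it and the grasp point (between the pads) lies 180 mm ahead of it; z points along the fingers, y is the line along which they close (so a half turn about z gives the same grasp; the last joint's range is limited). The gripper opens to 94 mm and grips with 3 to 60 N. Pads are 16 mm wide; open, the fingers measure 119 mm over their backs; the gripper's body (75 mm by 177 mm) begins 78 mm behind the grasp point.
Start: joints at [61.759, 14.043, 89.255, -0, 76.702, -9.975], TCP at [0.204, 0.617, 0.405] pointing down, gripper open.
Joint ranges: [-179.41, 179.41], [-58.25, 129.5], [7.25, 145.43], [-54.29, 234.29], [11.92, 165.04], [-157.13, 157.13]. Speed limits (degrees/s): [147.25, 147.25, 180, 180, 180, 180].

### API

Orientations are given as a 3x3 rotation matrix whose columns are the frame's x, y, z axes.
In Python, from station import sense, read_camera, get_calibration, finish_job gives the robot as it stands.
- The arm moves only by the tool carry_out, never from a script. Its argument "series" is text: rows parted by semicolons, each of 5 numbers parted by spaces: the opening, from 0 (shut) to 1 (fully open), then the shift along the tool's x, y, z in mm, then the turn about the tool's z in rad. In form: fingers tx ty tz spin; .... A call has 1 to 10 rows; each row is the pose to reach, as a shift and turn from the pose commanded when the call began, along the tool's axes at that moment; what a row does not reach only later rows make up. A row lasts 1/8 s, in which the tool goes at most 62.5 mm and 10.7 degrees, less where a joint would pass 70% of its speed; a pose out of reach is approached as far as the arm can. A call with a gripper value outside its range is refused whole. The fingers move at their own pace and stop on an object; the grip force is fixed at half the most. Time passes only in rows, so rows that repeat a pose let the fingers close. It gives the time, the measured TCP pose, the force, the opening and the grip force at its end, in the units of the state.
- sense(): the state, without advancing time (a new reading comes with each control period).
- read_camera(name): name is "scene" or "top" or "wrist"; returns the picture (420x560x3 uint8, red, green, blue); there is no depth.
- get_calibration(name): a dict with "K" (3x3 intrinsics, pixels), "position" and "attitude" of the camera in the world. Camera axes: x right, y down, z forward; pixel columns grow to the right and rows downward; lengths in m; the calibration is good to about 2 mm. A picture is of the moment at which its call begins: read the wrist's pose just before it. get_calibration takes no time and is no camera call; for the wrist camera it gives the pose at the moment of the call.
- finish_job(): hands the job in; it is judged then, once.
The state is a dict: "t": time; "qpos": joint angles; "joint_vel": joint speeds; "effort": joint torques, N m; "position": TCP position; "eef_rot": TCP orientation; "ft_force": force on the tool from outside, world axes, zero at the start; "torque": the same for the moment, N m; "finger_gap": finger opening in m; "finger_force": force on a finger pad.
Only numpy, scipy, OpenCV 4.12 (cv2) and the standard library are available. Lean on these libraries where they do the work, as an engineer would, in place of code of your own. Each camera call takes 0.05 s, during which the arm holds its last target. There are 200 camera calls.

## Working session

There is one attempt and no reset: what is moved stays moved. The work goes in short steps, Python scripts to look and compute and a tool call to move; the robot and the scene stay as the last step left them, time stands still between calls to the robot, and variables do not carry over. Pictures are saved under pics/ and viewed, at most 10 in all, crops included, and the job is handed in when it is done.

Besides the shell and the picture viewer there is one more tool, called in YAML: its name, and indented under it one key for each argument. carry_out: Moves the arm, as the interface text tells. Its arguments: {"type":"object","properties":{"series":{"type":"string"}},"required":["series"]}

```bash
mkdir -p pics; ls; cat > h.py <<'E'
import numpy as np, cv2
from station import sense, read_camera, get_calibration, finish_job
def snap(n,f):
    c=get_calibration(n); im=read_camera(n); cv2.imwrite('pics/'+f,im[:,:,::-1]); np.savez('pics/'+f[:-4]+'.npz',K=c['K'],p=c['position'],R=c['attitude']); return im
def ray(f,u,v):
    c=np.load('pics/'+f+'.npz'); d=c['R']@np.linalg.inv(c['K'])@[u,v,1]; return c['p'],d/np.linalg.norm(d)
def atz(f,u,v,z):
    p,d=ray(f,u,v); return p+d*(z-p[2])/d[2]
def proj(f,P):
    c=np.load('pics/'+f+'.npz'); q=c['K']@(c['R'].T@(np.array(P,float)-c['p'])); return q[:2]/q[2]
def tri(obs):
    A=np.zeros((3,3));b=np.zeros(3)
    for f,u,v in obs:
        p,d=ray(f,u,v);M=np.eye(3)-np.outer(d,d);A+=M;b+=M@p
    return np.linalg.solve(A,b)
E
python3 - <<'E'
from h import *
a=snap('scene','s1.png');b=snap('top','t1.png')
for n in('scene','top','wrist'):
    c=get_calibration(n);print(n,c)
print(sense())
E
```

```text
pics
scene {'K': array([[405.76926687,   0.        , 268.18084021],
       [  0.        , 405.76926687, 209.98065001],
       [  0.        ,   0.        ,   1.        ]]), 'position': array([0.99876089, 0.3416546 , 0.67131688]), 'attitude': array([[-0.66768096,  0.54270242, -0.50958436],
       [ 0.74444607,  0.48537683, -0.45848597],
       [-0.001481  , -0.68548042, -0.72808955]])}
top {'K': array([[514.70536223,   0.        , 282.41838194],
       [  0.        , 514.70536223, 215.38821913],
       [  0.        ,   0.        ,   1.        ]]), 'position': array([ 0.48082105, -0.02814622,  1.29198295]), 'attitude': array([[ 0.00713109, -0.99241322,  0.12274013],
       [-0.99971873, -0.00985174, -0.02157337],
       [ 0.0226189 , -0.12255176, -0.99220434]])}
wrist {'K': array([[330.66027803,   0.        , 283.45449722],
       [  0.        , 330.66027803, 213.28119735],
       [  0.        ,   0.        ,   1.        ]]), 'position': array([0.13773002, 0.63774456, 0.38517563]), 'attitude': array([[ 0.31393107,  0.9220621 ,  0.22638191],
       [ 0.94944456, -0.30449445, -0.07640785],
       [-0.00152075,  0.23892387, -0.97103711]])}
{'t': 0.1, 'qpos': array([ 6.17609796e+01,  1.40802189e+01,  8.93165556e+01, -1.81714764e-03,
        7.67019100e+01, -9.97350508e+00]), 'joint_vel': array([-0.03344607, -0.07707957, -0.18394604, -0.00575874,  0.01063441,
        0.07964477]), 'effort': array([-6.03182052e-04, -4.16919279e+01, -3.15522659e+01,  6.85612438e-02,
        3.09816306e-02, -6.77256890e-05]), 'position': array([0.20360795, 0.61708084, 0.40366699]), 'eef_rot': array([[-9.49616478e-01,  3.13413344e-01, -7.87749318e-04],
       [ 3.13414219e-01,  9.49615280e-01, -1.53197934e-03],
       [ 2.67916022e-04, -1.70168466e-03, -9.99998516e-01]]), 'ft_force': array([0.30238432, 0.39236409, 0.24988995]), 'torque': array([ 0.01889612, -0.00909435, -0.00156017]), 'finger_force': 0.0, 'finger_gap': 0.09413913125408571}
```

View pics/s1.png

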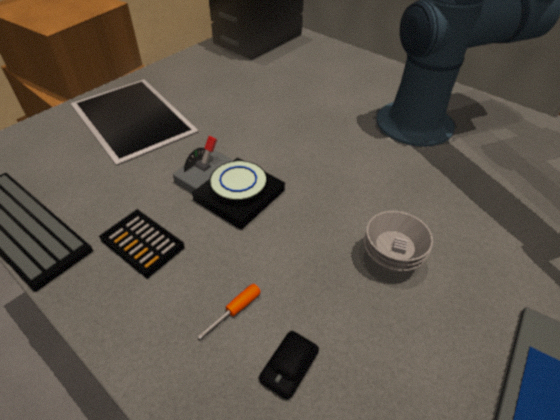

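View pics/t1.png

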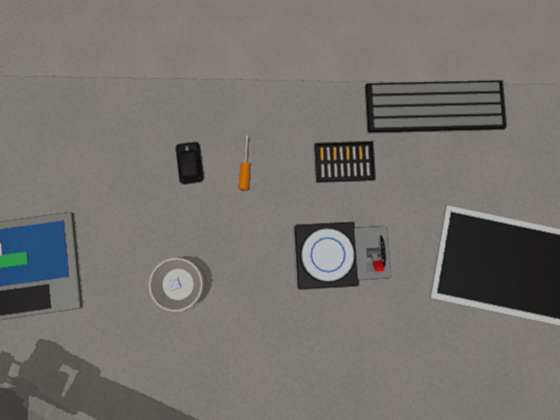

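The scene view shows the pile at (398,240), the stand at (240,190) and the lever tip at (210,143). In the top view these are at (177,284), (327,255) and (379,266). I'll enlarge these areas.

```bash
python3 - <<'E'
from h import *
s=cv2.imread('pics/s1.png');t=cv2.imread('pics/t1.png')
def c(im,u,v,w,h,k):return cv2.resize(im[v:v+h,u:u+w],None,fx=k,fy=k,interpolation=cv2.INTER_CUBIC)
A=np.hstack([c(t,140,250,80,60,5),c(s,358,205,80,60,5)])
B=np.hstack([c(t,290,215,114,85,3.5),c(s,170,130,114,85,3.5)])
out=np.vstack([A,cv2.resize(B,(800,298))]);print(B.shape);cv2.imwrite('pics/c1.png',out)
E
```

```text
(298, 798, 3)
```

View pics/c1.png

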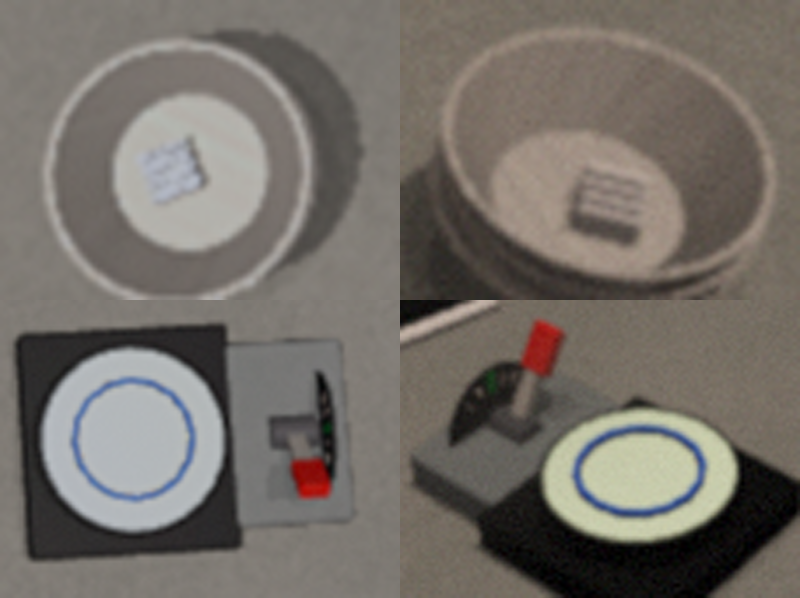

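Top view: rim centre (175.6,284.2), ring centre (328.0,254.6). Scene view: rim centre (399.6,235.6), ring centre (238.3,178.6). The lever leans towards world −x. Next I'll work out positions from these.

```bash
python3 - <<'E'
from h import *
np.set_printoptions(precision=4,suppress=True)
T=lambda x,y:(290+x/3.509,215+(y-300)/3.509); S=lambda x,y:(170+(x-400)/3.509,130+(y-300)/3.509)
print('rim top',atz('t1',175.6,284.2,.08),'L/R',atz('t1',140+8.6,284,.08),atz('t1',140+62.6,284,.08),'tri',tri([('t1',175.6,284.2),('s1',399.6,235.6)]))
th=np.linspace(0,2*np.pi,361)[:-1]
def circ(f,c,r):
    p=np.array([proj(f,[c[0]+r*np.cos(a),c[1]+r*np.sin(a),c[2]]) for a in th]);return np.r_[p.min(0),p.max(0)]
from scipy.optimize import least_squares
mt=np.r_[140+43/5,250+37/5,140+313/5,250+305/5]; ms=np.r_[358+41/5,205+27/5,358+375/5,205+280/5]
r=least_squares(lambda c:np.r_[circ('t1',c,.062)-mt,circ('s1',c,.062)-ms],[.4,.2,.08],x_scale=.01,diff_step=1e-4);print('rim fit',r.x,r.fun)
mt=np.r_[T(40,346),T(225,533)];ms=np.r_[S(541,408),S(739,544)]
r=least_squares(lambda c:np.r_[circ('t1',c,.066)-mt,circ('s1',c,.066)-ms],[.4,-.1,.06],x_scale=.01,diff_step=1e-4);print('table fit',r.x,r.fun)
mt=np.r_[T(72,378),T(195,500)];ms=np.r_[S(573,425),S(706,516)]
r=least_squares(lambda c:np.r_[circ('t1',c,.041)-mt,circ('s1',c,.041)-ms],[.4,-.1,.06],x_scale=.01,diff_step=1e-4);print('ring fit',r.x,r.fun)
cs=[atz('t1',*T(*q),.03) for q in[(17,338),(227,325),(242,548),(32,558)]];print(np.array(cs),'ctr',np.mean(cs,0))
gs=[atz('t1',*T(*q),.03) for q in[(340,341),(354,520)]];print('grey',np.array(gs))
o=np.mean(cs,0);o[2]=0
for q in[((17,338),(227,325)),((32,558),(242,548)),((32,558),(17,338)),((242,548),(227,325)),((354,520),(340,341))]:
    d=atz('t1',*T(*q[1]),.03)-atz('t1',*T(*q[0]),.03);print(np.degrees(np.arctan2(d[1],d[0])),np.linalg.norm(d))
E
```

```text
rim top [0.4672 0.1926 0.08  ] L/R [0.4672 0.255  0.08  ] [0.4681 0.1301 0.08  ] tri [0.4661 0.1956 0.0754]
rim fit [0.4666 0.1949 0.0789] [-0.7347  0.329  -1.1625  0.5227 -0.9517  0.02   -0.6999 -0.1584]
table fit [ 0.5388 -0.1645  0.05  ] [-1.2916 -0.1418  0.5558  1.3601 -1.6456 -0.2348  0.3615  0.5263]
ring fit [ 0.5392 -0.1642  0.0543] [-0.0449  0.6724 -1.0848  0.0548  0.1304  0.5824 -1.3611 -0.8205]
[[ 0.6113 -0.0864  0.03  ]
 [ 0.6219 -0.2346  0.03  ]
 [ 0.4661 -0.2435  0.03  ]
 [ 0.4582 -0.0975  0.03  ]] ctr [ 0.5394 -0.1655  0.03  ]
grey [[ 0.6113 -0.3145  0.03  ]
 [ 0.486  -0.3221  0.03  ]]
-85.90159457473865 0.14857611254977718
-86.9183897009427 0.1462503855331261
4.124245732979353 0.15344113710747073
3.2614241089573124 0.15605305669745448
3.4548915320456226 0.12556006177540857
```

carry_out:
  series: "0.65 -380 -320 20 1.19;0.65 -380 -320 20 1.19;0.65 -380 -320 20 1.19;0.65 -380 -320 20 1.19;0.65 -380 -320 20 1.19;0.65 -380 -320 20 1.19;0.65 -380 -320 20 1.19;0.65 -380 -320 20 1.19;0.65 -380 -320 20 1.19;0.65 -380 -320 20 1.19"

```text
t: 1.35
position: [0.464, 0.1945, 0.3843]
eef_rot: [[-0.062, 0.998, -0.001], [0.998, 0.062, 0.0], [0.0, -0.001, -1.0]]
ft_force: [-0.8, -0.2, -0.1]
finger_gap: 0.0607
finger_force: 0.0
```

```bash
python3 - <<'E'
from h import *
s=sense();print(s['t'],s['position'],s['eef_rot'],s['finger_gap'],s['ft_force'])
snap('wrist','w1.png')
print(proj('w1',[.4668,.194,.08]),[proj('w1',[.4668+.062*np.cos(a),.194+.062*np.sin(a),.08]).round() for a in np.arange(8)*np.pi/4])
E
```

```text
1.35 [0.46398622 0.19451157 0.38428473] [[-6.16871913e-02  9.98095060e-01 -9.69941694e-04]
 [ 9.98095485e-01  6.16874562e-02  2.45655885e-04]
 [ 3.05021161e-04 -9.52940604e-04 -9.99999499e-01]] 0.060705192536923296 [-0.84952944 -0.19386374 -0.11812486]
[287.31632956 211.71014929] [array([357., 216.]), array([341., 165.]), array([292., 140.]), array([239., 159.]), array([217., 208.]), array([237., 255.]), array([283., 276.]), array([332., 261.])]
```

View pics/w1.png

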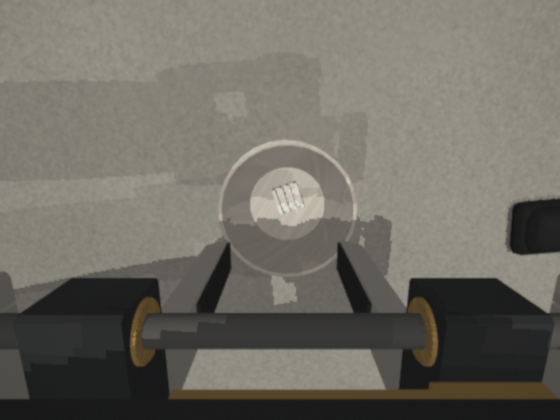

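The wrist picture shows the rim spanning columns 218–357 and rows 140–276, with the heat sink at (288,198). This matches the prediction for centre (0.467, 0.194, 0.080) to within a pixel.

The tool can't be tilted, so pinching a wall that leans 32° would twist the dish. Instead I'll put both fingers inside the dish, spread them against opposite walls, and test with a small lift.

carry_out:
  series: "0.65 0 3 50 0;0.65 0 3 85 0;0.65 0 3 105 0;0.65 0 3 117 0;0.65 0 3 119 0;0.65 0 3 119 0;0.7 0 3 119 0;0.75 0 3 119 0;0.8 0 3 119 0;0.8 0 3 119 0"

```text
t: 2.65
position: [0.4673, 0.1944, 0.2657]
eef_rot: [[-0.062, 0.998, 0.0], [0.998, 0.062, -0.0], [-0.0, 0.0, -1.0]]
ft_force: [0.9, 0.3, 0.2]
finger_gap: 0.0754
finger_force: 0.0
```

carry_out:
  series: "1 0 0 0 0;1 0 0 0 0;1 0 0 0 0;1 0 0 0 0"

```text
t: 3.15
position: [0.4672, 0.1944, 0.2655]
eef_rot: [[-0.062, 0.998, -0.0], [0.998, 0.062, -0.0], [-0.0, -0.0, -1.0]]
ft_force: [-1.0, -0.5, -0.5]
finger_gap: 0.089
finger_force: 24.4
```

carry_out:
  series: "1 0 0 -0.5 0;1 0 0 -1 0;1 0 0 -2 0;1 0 0 -3 0;1 0 0 -4 0;1 0 0 -4 0"

```text
t: 3.9
position: [0.4673, 0.1945, 0.2698]
eef_rot: [[-0.062, 0.998, 0.0], [0.998, 0.062, 0.0], [0.0, 0.0, -1.0]]
ft_force: [0.2, 0.0, -2.2]
finger_gap: 0.0896
finger_force: 24.2
```

carry_out:
  series: "1 0 0 -1 0;1 0 0 -3 0;1 0 0 -6 0;1 0 0 -9 0;1 0 0 -12 0;1 0 0 -15 0;1 0 0 -15 0;1 0 0 -15 0"

```text
t: 4.9
position: [0.4672, 0.1945, 0.2846]
eef_rot: [[-0.062, 0.998, -0.0], [0.998, 0.062, -0.0], [-0.0, -0.0, -1.0]]
ft_force: [0.4, -0.4, -2.6]
finger_gap: 0.0891
finger_force: 24.2
```

```bash
python3 - <<'E'
from h import *
s=sense();print(s['finger_gap'],s['ft_force'],s['torque'])
a=snap('scene','s2.png');w=snap('wrist','w2.png')
A=cv2.resize(a[185:285,340:460],None,fx=3.3,fy=3.3,interpolation=2);B=cv2.resize(w[100:300,180:400],(400,330))
cv2.imwrite('pics/c2.png',np.hstack([A,B])[:,:,::-1])
E
```

```text
0.08905439586100831 [ 0.43667312 -0.44362062 -2.58599027] [-0.12180809  0.06801928 -0.04650374]
```

View pics/c2.png

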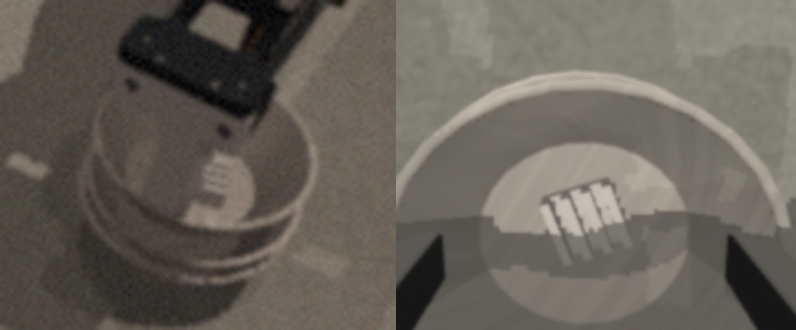

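The scene crop shows the top dish lifted clear and level, with the other two still nested. The wrist crop shows the heat sink lying flat on the dish floor. I'll raise it and carry it across.

carry_out:
  series: "1 0 0 -5 0;1 0 0 -13 0;1 0 0 -23 0;1 0 0 -33 0;1 0 0 -43 0;1 0 0 -53 0;1 0 0 -63 0;1 0 0 -70 0;1 0 0 -74 0;1 0 0 -75 0"

```text
t: 6.25
position: [0.4673, 0.1945, 0.3598]
eef_rot: [[-0.062, 0.998, 0.0], [0.998, 0.062, 0.0], [0.0, 0.0, -1.0]]
ft_force: [0.4, 0.5, -1.2]
finger_gap: 0.0894
finger_force: 24.2
```

carry_out:
  series: "1 -5 0.7 0 0;1 -15 2 0 0;1 -30 4 0 0;1 -50 7 0 0;1 -70 10 0 0;1 -90 12.5 0 0;1 -110 15 0 0;1 -130 18 0 0;1 -150 20.5 0 0;1 -170 23 0 0"

```text
t: 7.5
position: [0.5008, 0.0246, 0.3596]
eef_rot: [[-0.061, 0.998, -0.0], [0.998, 0.061, -0.0], [-0.0, -0.0, -1.0]]
ft_force: [0.7, 0.2, -2.1]
finger_gap: 0.0895
finger_force: 24.2
```

carry_out:
  series: "1 -20 2.7 0 0;1 -40 5.4 0 0;1 -60 8 0 0;1 -80 11 0 0;1 -100 14 0 0;1 -120 16.5 0 0;1 -140 19.5 0 0;1 -165 22.5 0 0;1 -180 25 0 0;1 -190 26.2 0 0"

```text
t: 8.75
position: [0.5389, -0.1627, 0.3596]
eef_rot: [[-0.062, 0.998, -0.0], [0.998, 0.062, 0.0], [0.0, -0.0, -1.0]]
ft_force: [-0.1, 0.4, -3.0]
finger_gap: 0.0891
finger_force: 24.4
```

carry_out:
  series: "1 -2.5 0.3 0 0;1 -3 0.3 0 0;1 -3 0.3 0 0;1 -3 0.3 0 0"

```text
t: 9.25
position: [0.5392, -0.1644, 0.3597]
eef_rot: [[-0.063, 0.998, 0.0], [0.998, 0.063, 0.0], [0.0, 0.0, -1.0]]
ft_force: [0.1, -0.1, -2.4]
finger_gap: 0.0889
finger_force: 24.4
```

```bash
python3 - <<'E'
from h import *
s=sense();print(s['t'],s['position'],s['finger_gap'],s['ft_force'],s['torque'])
a=snap('scene','s3.png');w=snap('wrist','w3.png')
A=cv2.resize(a[100:260,150:310],(400,400),interpolation=2);B=cv2.resize(w[90:310,170:390],(400,400))
cv2.imwrite('pics/c3.png',np.hstack([A,B])[:,:,::-1])
E
```

```text
9.25 [ 0.53915666 -0.16435974  0.35969766] 0.08894115926384581 [ 0.14262263 -0.07823165 -2.40448938] [-0.0561173   0.0941439  -0.00646405]
```

View pics/c3.png

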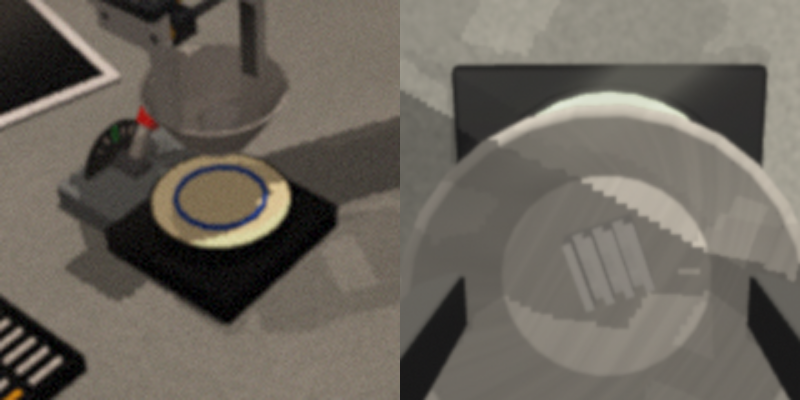

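carry_out:
  series: "1 0 0 5 0;1 0 0 13 0;1 0 0 22 0;1 0 0 31 0;1 0 0 38 0;1 0 0 43 0;1 0 0 47 0;1 0 0 50 0;1 0 0 50 0"

```text
t: 10.48
position: [0.5392, -0.1648, 0.3095]
eef_rot: [[-0.062, 0.998, -0.0], [0.998, 0.062, 0.0], [0.0, -0.0, -1.0]]
ft_force: [0.3, -0.1, -1.5]
finger_gap: 0.089
finger_force: 24.4
```

carry_out:
  series: "1 0 0 1 0;1 0 0 2 0;1 0 0 3 0;1 0 0 4 0;1 0 0 5 0;1 0 0 6 0;1 0 0 7 0;1 0 0 7 0"

```text
t: 11.48
position: [0.5391, -0.1647, 0.3025]
eef_rot: [[-0.062, 0.998, -0.0], [0.998, 0.062, 0.0], [0.0, -0.0, -1.0]]
ft_force: [0.4, -0.5, -1.7]
finger_gap: 0.089
finger_force: 24.4
```

carry_out:
  series: "1 0 0 1 0;1 0 0 2 0;1 0 0 3 0;1 0 0 3 0;1 0 0 3 0"

```text
t: 12.1
position: [0.5392, -0.1648, 0.2996]
eef_rot: [[-0.062, 0.998, -0.0], [0.998, 0.062, 0.0], [0.0, -0.0, -1.0]]
ft_force: [1.1, -0.9, -2.0]
finger_gap: 0.0895
finger_force: 24.4
```

Foot is now at about 0.064. I'll step down slowly and watch the force.

carry_out:
  series: "1 0 0 1 0;1 0 0 2 0;1 0 0 3 0;1 0 0 3 0;1 0 0 3 0"

```text
t: 12.72
position: [0.5392, -0.1648, 0.2967]
eef_rot: [[-0.062, 0.998, -0.0], [0.998, 0.062, -0.0], [-0.0, -0.0, -1.0]]
ft_force: [-0.1, -0.0, -1.5]
finger_gap: 0.0894
finger_force: 24.4
```

carry_out:
  series: "1 0 0 0.7 0;1 0 0 1.4 0;1 0 0 2 0;1 0 0 2 0;1 0 0 2 0"

```text
t: 13.35
position: [0.5392, -0.1648, 0.2947]
eef_rot: [[-0.062, 0.998, -0.0], [0.998, 0.062, -0.0], [-0.0, -0.0, -1.0]]
ft_force: [0.3, 0.0, -1.6]
finger_gap: 0.0889
finger_force: 24.4
```

carry_out:
  series: "1 0 0 0.5 0;1 0 0 1 0;1 0 0 1 0;1 0 0 1 0"

```text
t: 13.85
position: [0.5392, -0.1648, 0.2937]
eef_rot: [[-0.062, 0.998, 0.0], [0.998, 0.062, 0.0], [0.0, 0.0, -1.0]]
ft_force: [1.1, 0.3, -2.0]
finger_gap: 0.0891
finger_force: 24.4
```

carry_out:
  series: "1 0 0 0.5 0;1 0 0 1 0;1 0 0 1 0;1 0 0 1 0"

```text
t: 14.35
position: [0.5392, -0.1648, 0.2927]
eef_rot: [[-0.062, 0.998, 0.0], [0.998, 0.062, -0.0], [-0.0, 0.0, -1.0]]
ft_force: [0.5, 0.6, -2.2]
finger_gap: 0.0891
finger_force: 24.4
```

carry_out:
  series: "1 0 0 0.5 0;1 0 0 1 0;1 0 0 1 0;1 0 0 1 0"

```text
t: 14.85
position: [0.5392, -0.1648, 0.2917]
eef_rot: [[-0.062, 0.998, 0.0], [0.998, 0.062, -0.0], [-0.0, 0.0, -1.0]]
ft_force: [-1.0, -0.4, -1.5]
finger_gap: 0.089
finger_force: 24.4
```

carry_out:
  series: "1 0 0 0.5 0;1 0 0 1 0;1 0 0 1 0;1 0 0 1 0"

```text
t: 15.35
position: [0.5392, -0.1648, 0.2906]
eef_rot: [[-0.062, 0.998, -0.0], [0.998, 0.062, 0.0], [0.0, -0.0, -1.0]]
ft_force: [-0.2, -0.1, -1.8]
finger_gap: 0.0892
finger_force: 24.4
```

carry_out:
  series: "1 0 0 0.5 0;1 0 0 1 0;1 0 0 1 0;1 0 0 1 0"

```text
t: 15.85
position: [0.5392, -0.1648, 0.2896]
eef_rot: [[-0.062, 0.998, 0.0], [0.998, 0.062, 0.0], [0.0, 0.0, -1.0]]
ft_force: [0.4, -0.6, -1.8]
finger_gap: 0.0895
finger_force: 24.4
```

carry_out:
  series: "1 0 0 0.5 0;1 0 0 1 0;1 0 0 1 0;1 0 0 1 0"

```text
t: 16.35
position: [0.5392, -0.1647, 0.2886]
eef_rot: [[-0.062, 0.998, -0.0], [0.998, 0.062, 0.0], [0.0, -0.0, -1.0]]
ft_force: [0.6, 0.2, -1.2]
finger_gap: 0.0893
finger_force: 24.4
```

carry_out:
  series: "1 0 0 0.5 0;1 0 0 1 0;1 0 0 1 0;1 0 0 1 0"

```text
t: 16.85
position: [0.5393, -0.165, 0.2883]
eef_rot: [[-0.062, 0.998, 0.0], [0.998, 0.062, -0.001], [-0.001, 0.0, -1.0]]
ft_force: [-2.9, -1.2, 5.1]
finger_gap: 0.0893
finger_force: 26.2
```

carry_out:
  series: "1 0 0 0.5 0;1 0 0 1 0;1 0 0 1 0;1 0 0 1 0"

```text
t: 17.35
position: [0.5394, -0.165, 0.2882]
eef_rot: [[-0.062, 0.998, -0.0], [0.998, 0.062, -0.001], [-0.001, -0.0, -1.0]]
ft_force: [-6.0, 0.9, 11.2]
finger_gap: 0.0893
finger_force: 27.8
```

Contact at TCP z≈0.2884, so the table is at about 0.053. I'll back off the extra press until the force is near zero.

carry_out:
  series: "1 0 0 -0.8 0;1 0 0 -1.6 0;1 0 0 -1.6 0;1 0 0 -1.6 0"

```text
t: 17.85
position: [0.5392, -0.1649, 0.2883]
eef_rot: [[-0.062, 0.998, 0.0], [0.998, 0.062, -0.0], [-0.0, 0.0, -1.0]]
ft_force: [-1.6, -1.5, 2.2]
finger_gap: 0.089
finger_force: 25.7
```

carry_out:
  series: "0.92 0 0 -0.3 0;0.88 0 0 -0.3 0;0.84 0 0 -0.3 0;0.8 0 0 -0.3 0;0.75 0 0 -0.3 0;0.7 0 0 -0.3 0;0.7 0 0 -0.3 0"

```text
t: 18.73
position: [0.5392, -0.1647, 0.2885]
eef_rot: [[-0.062, 0.998, -0.0], [0.998, 0.062, 0.0], [0.0, -0.0, -1.0]]
ft_force: [-0.6, -0.6, 0.0]
finger_gap: 0.0664
finger_force: 0.0
```

carry_out:
  series: "0.7 0 0 -2 0;0.7 0 0 -6 0;0.7 0 0 -15 0;0.7 0 0 -30 0;0.7 0 0 -50 0;0.7 0 0 -70 0;0.7 0 0 -80 0;0.7 0 0 -80 0"

```text
t: 19.73
position: [0.5393, -0.1648, 0.3698]
eef_rot: [[-0.062, 0.998, 0.002], [0.998, 0.062, -0.001], [-0.001, 0.002, -1.0]]
ft_force: [0.4, -0.1, 0.6]
finger_gap: 0.0658
finger_force: 0.0
```

```bash
python3 - <<'E'
from h import *
s=sense();print(s['t'],s['position'],s['finger_gap'],s['ft_force'])
a=snap('scene','s4.png');w=snap('wrist','w4.png')
A=cv2.resize(a[100:240,160:300],(400,400),interpolation=2);B=cv2.resize(w[60:300,140:420],(400,343));B=cv2.copyMakeBorder(B,0,57,0,0,0)
cv2.imwrite('pics/c4.png',np.hstack([A,B])[:,:,::-1])
yaw=np.radians(3.5);o=np.array([.5392,-.1648,0]);X=np.array([np.cos(yaw),np.sin(yaw),0]);Y=np.array([-np.sin(yaw),np.cos(yaw),0]);h=o-.115*Y+[0,0,.03];print('hinge',h)
for th in(0,.2,.4):
  p=h+.075*(np.sin(th-.7)*X+[0,0,np.cos(th-.7)]);print(th,p,proj('s4',p),proj('t1',p))
print('rim pred wrist',[proj('w4',o+[.062*np.cos(q),.062*np.sin(q),.103]).round() for q in np.arange(4)*np.pi/2])
E
```

```text
19.725 [ 0.53933717 -0.16483822  0.36976811] 0.0658462480066562 [ 0.43597509 -0.05559589  0.64503501]
hinge [ 0.54622058 -0.2795855   0.03      ]
0 [ 0.49799438 -0.28253514  0.08736316] [213.83180319 136.74520612] [379.63725823 272.33987129]
0.2 [ 0.51033073 -0.28178062  0.09581869] [209.83238164 136.30143053] [379.99302776 266.94984915]
0.4 [ 0.52409791 -0.28093858  0.10165024] [205.41817243 137.06284982] [380.06569912 260.91517153]
rim pred wrist [array([364., 227.]), array([289., 141.]), array([204., 218.]), array([279., 295.])]
```

View pics/c4.png

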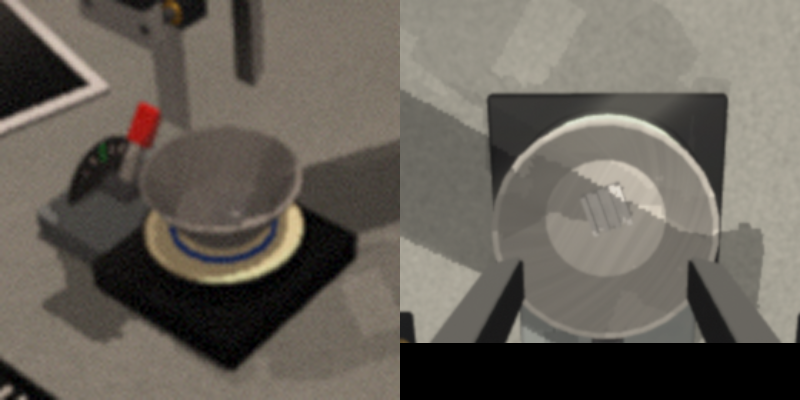

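The dish stands upright inside the blue ring with the heat sink on its floor. The lever tip is at scene pixel (211,137), an angle of about 0.12 rad. Next I'll straddle the lever with the fingers open, move over the hinge and close.

carry_out:
  series: "1 -25 -10 0 0;1 -60 -20 0 0;1 -95 -30 0 0;1 -115 -35 0 0;1 -115 -35 0 0;1 -115 -35 0 0"

```text
t: 20.58
position: [0.5115, -0.2809, 0.3682]
eef_rot: [[-0.063, 0.998, -0.0], [0.998, 0.063, 0.001], [0.001, -0.0, -1.0]]
ft_force: [-0.5, -0.2, -0.3]
finger_gap: 0.0939
finger_force: 0.0
```

carry_out:
  series: "1 0 0 15 0;1 0 0 35 0;1 0 0 55 0;1 0 0 75 0;1 0 0 88 0;1 0 0 94 0;1 0 0 97 0;1 0 0 97 0"

```text
t: 21.58
position: [0.5115, -0.2819, 0.272]
eef_rot: [[-0.062, 0.998, 0.001], [0.998, 0.062, -0.001], [-0.001, 0.001, -1.0]]
ft_force: [1.0, 0.3, -0.2]
finger_gap: 0.0935
finger_force: 0.0
```

carry_out:
  series: "1 0 8 0 0;1 0 16 0 0;1 0 24 0 0;1 0 31 0 0;1 0 35 0 0;1 0 35 0 0"

```text
t: 22.32
position: [0.5464, -0.2795, 0.2715]
eef_rot: [[-0.062, 0.998, -0.0], [0.998, 0.062, 0.0], [0.0, -0.0, -1.0]]
ft_force: [-1.3, 0.1, -0.1]
finger_gap: 0.0939
finger_force: 0.3
```

Close gradually.

carry_out:
  series: "0.85 0 0 0 0;0.7 0 0 0 0;0.55 0 0 0 0;0.4 0 0 0 0;0.3 0 0 0 0;0.22 0 0 0 0;0.18 0 0 0 0;0.15 0 0 0 0;0.1 0 0 0 0;0.1 0 0 0 0"

```text
t: 23.58
position: [0.5469, -0.2794, 0.2716]
eef_rot: [[-0.062, 0.998, 0.003], [0.998, 0.062, -0.0], [-0.0, 0.003, -1.0]]
ft_force: [2.1, 0.1, -0.7]
finger_gap: 0.0117
finger_force: 30.0
```

carry_out:
  series: "0.1 0 0 0 0;0.1 0 0 0 0;0.1 0 0 0 0"

```text
t: 23.95
position: [0.5469, -0.2794, 0.2717]
eef_rot: [[-0.062, 0.998, 0.003], [0.998, 0.062, -0.0], [-0.0, 0.003, -1.0]]
ft_force: [5.5, 0.3, -3.0]
finger_gap: 0.0118
finger_force: 30.0
```

carry_out:
  series: "0.1 0 0.5 0 0;0.1 0 1 0 0;0.1 0 1 0 0;0.1 0 1 0 0"

```text
t: 24.45
position: [0.5474, -0.2794, 0.2716]
eef_rot: [[-0.062, 0.998, 0.001], [0.998, 0.062, 0.0], [-0.0, 0.001, -1.0]]
ft_force: [4.9, 0.1, -0.9]
finger_gap: 0.0115
finger_force: 30.0
```

```bash
python3 - <<'E'
from h import *
s=sense();print(s['position'],s['ft_force'],s['torque'],s['eef_rot'])
E
```

```text
[ 0.54743176 -0.27942911  0.27163745] [ 4.89951147  0.06821589 -0.85965178] [ 0.09890072 -1.06644156  0.03226291] [[-6.18604765e-02  9.98084570e-01  6.87745081e-04]
 [ 9.98084806e-01  6.18604907e-02  6.06510750e-07]
 [-4.19388991e-05  6.86465434e-04 -9.99999764e-01]]
```

carry_out:
  series: "0.2 0 0 0 0;0.3 0 0 0 0;0.35 0 0 0 0;0.35 0 0 0 0;0.35 0 0 -15 0;0.35 0 0 -40 0;0.35 0 0 -70 0;0.35 0 0 -100 0;0.35 0 -40 -130 0;0.35 0 -40 -130 0"

```text
t: 25.7
position: [0.5067, -0.2823, 0.4058]
eef_rot: [[-0.061, 0.998, 0.005], [0.998, 0.061, -0.004], [-0.005, 0.005, -1.0]]
ft_force: [0.4, 0.2, -0.4]
finger_gap: 0.0327
finger_force: 0.0
```

carry_out:
  series: "0.35 0 -50 -10 0;0.35 0 -100 -20 0;0.35 0 -120 -20 0;0.35 0 -120 -20 0;0.35 0 -120 -20 0"

```text
t: 26.32
position: [0.3883, -0.2894, 0.4214]
eef_rot: [[-0.062, 0.998, 0.0], [0.998, 0.062, 0.0], [0.0, 0.0, -1.0]]
ft_force: [0.5, -0.0, 0.2]
finger_gap: 0.0329
finger_force: 0.0
```

```bash
python3 - <<'E'
from h import *
s=sense();print(s['t'],s['position'],s['ft_force'])
a=snap('scene','s5.png');b=snap('top','t5.png')
A=cv2.resize(a[115:215,165:295],(520,400),interpolation=2);B=cv2.resize(b[215:300,330:405],(280,317),interpolation=2);B=cv2.copyMakeBorder(B,0,83,0,0,0)
cv2.imwrite('pics/c5.png',np.hstack([A,B])[:,:,::-1])
yaw=np.radians(3.5);X=np.array([np.cos(yaw),np.sin(yaw),0]);h=np.array([.5472,-.2796,.03])
for th in(.6,.65,.7,.75,.8):
  p=h+.075*(np.sin(th-.7)*X+[0,0,np.cos(th-.7)]);u=proj('s5',p);v=proj('t5',p);print(th,(u-[165,115])*4,(v-[330,215])*3.733+[520,0])
def redc(im):
  m=((im[:,:,0]>120)&(im[:,:,1]<70)&(im[:,:,2]<70)).astype(np.uint8);ys,xs=np.nonzero(m);k=(abs(xs-208)<25)&(abs(ys-145)<25) if im is a else (abs(xs-379)<25)&(abs(ys-262)<25);print(xs[k].mean(),ys[k].mean(),k.sum(),xs[k].min(),xs[k].max(),ys[k].min(),ys[k].max())
redc(a);redc(b)
g=h+[0,0,.058];print('grip mid',proj('s5',g),proj('t5',g))
E
```

```text
26.325 [ 0.38827375 -0.28937855  0.42139935] [ 0.49930094 -0.01482847  0.24207481]
0.6 [141.78858115  96.92306138] [706.08396572 145.92266747]
0.65 [137.08814104  99.64422451] [705.71573358 139.86686767]
0.7 [132.39527841 102.6516759 ] [705.28301826 133.81410396]
0.75 [127.72384891 105.93849752] [704.78716232 127.78233376]
0.8 [123.08780695 109.4967282 ] [704.22972212 121.78940359]
198.89743589743588 141.51282051282053 39 195 203 139 144
378.7659574468085 250.87234042553192 47 374 383 248 253
grip mid [199.03284414 146.60818386] [378.11275474 251.23879125]
```

View pics/c5.png

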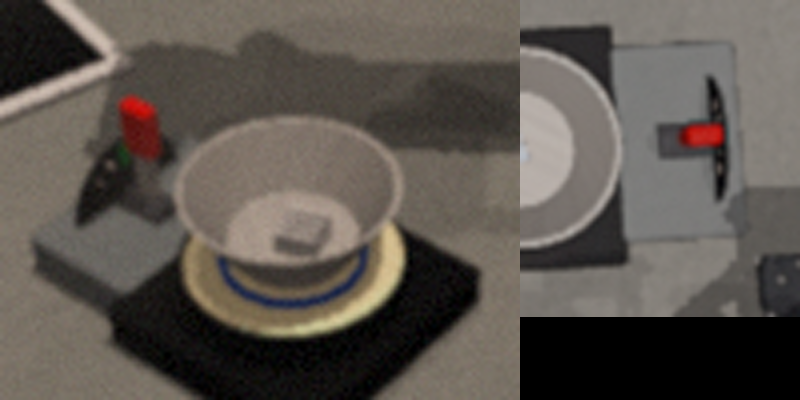

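The lever tip appears at (133,102) in the scene crop and (704,135) in the top crop, against predictions of (132,103) and (705,134) for upright. The dish stands level inside the ring with the heat sink in it, and the arm is clear.

```bash
python3 -c "from station import finish_job;print(finish_job())"
```

```text
the job is handed in; nothing more can be done
None
```

The top dish stands upright inside the blue ring with the heat sink still in it, the dimmer lever is upright at the green mark, and the job was handed in at about 26 s; the other dishes, mouse, bit case and screwdriver were not touched, though I took no final close-up of them, and the dish was briefly pressed with about 11 N while I felt for the table.

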